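# Clear the injector bed and load the red mould half

## Robot

A 7-joint arm with a two-finger parallel gripper is mounted at the origin on the work surface. World frame = base frame: x ahead of the robot, y to its left, z up, the work surface at z = 0. Lengths are in mm, angles in rad, forces in N, time in s.
With the tool pointing down it reaches from about 400 to 850 mm from the base axis. Payload 6.9 kg.
Tool frame: the origin (TCP) lies midway between the tips of the shut fingers; the grasp point (between the pads) lies 19 mm behind it; z points along the fingers, y is the line along which they close (so a half turn about z gives the same grasp; the last joint's range is limited). The gripper opens to 85 mm and grips with 20 to 120 N. Pads are 22 mm wide; open, the fingers measure 114 mm over their backs; the gripper's body (76 mm by 85 mm) begins 54 mm behind the grasp point. The pads swing forward as they close: fully open they stand 13 mm farther back than shut.
Start: joints at [1.431, 0.507, -0.238, 1.5, 0.126, 1.149, -0.155], TCP at [152.053, -606.211, 231.275] pointing down, gripper open.
Joint ranges: [-3.08, 3.08], [-0.24, 2.05], [-1.43, 1.35], [0, 2.5], [-1.52, 4.66], [0.17, 1.96], [-2.89, 2.89]. Speed limits (rad/s): [2.39, 2.39, 3.14, 3.14, 3.14, 3.14, 3.14].

## Interface

Orientations are given as a rotation vector (axis times angle).
In Python, from workcell import r gives the robot as it stands. The module is installed in compiled form; this text tells all that it offers.
- The arm moves only by the shell command python3 -m creep 'ROWS' [OPENING] [FORCE]. ROWS is JSON, a list of rows, each a list of 4 numbers: the shift along the tool's x, y, z in m, then the turn about the tool's z in degrees. A call has 1 to 5 rows; each row shifts and turns the commanded pose from where the row before left it, along the tool's axes as they then stand; what a row does not reach is not made up. A row lasts 1/8 s, in which the tool goes at most 62.5 mm and 10.7 degrees, less where a joint would pass 70% of its speed; a pose out of reach is approached as far as the arm can. A call is refused whole if a number of a shift passes 0.0625 or a number of a turn 10.7, either way. A call with a gripper value outside its range is refused whole. OPENING is the finger opening in m, from 0 to 0.0854, set as the call begins (- or left out, the last holds). The fingers move at their own pace and stop on an object; FORCE is the grip in N (left out, the last holds). Time passes only in rows, so rows that do not move let the fingers close. It gives the time, the measured TCP pose, the force, the opening and the grip force at its end, in the units of the state.
- r.state(): the state, without advancing time (a new reading comes with each control period).
- r.grab_frame(name): name is "scene" or "top" or "wrist"; returns the picture (480x640x3 uint8, red, green, blue); there is no depth.
- r.camera_params(name): a dict with "intrinsics" (3x3 intrinsics, pixels), "k1" (the pictures are not rectified: a ray, as slopes to the right and down, at radius r is drawn at 1 + k1 r^2 times it, then the intrinsics apply), "R" (3x3) and "t" (3): a world point X has camera coordinates R X + t; the wrist camera has in their place "T_tool_cam" (4x4, takes a point from camera to tool coordinates, whose origin is the TCP and whose axes are the flange's). Camera axes: x right, y down, z forward; pixel columns grow to the right and rows downward; lengths in mm; the calibration is good to about 2 mm. A picture is of the moment at which its call begins: read the wrist's pose just before it. camera_params takes no time and is no camera call.
- r.sign_off(): hands the job in; it is judged then, once.
The state is a dict: "clock": time; "joints": joint angles; "dq": joint speeds; "joint_torque": joint torques, N m; "ee_pos": TCP position; "tool_rot": TCP orientation; "wrist_force": force on the tool from outside, world axes, zero at the start; "ft_torque": the same for the moment, N m; "width": opening from 0.0 (shut) to 1.0 (fully open); "gripper_force": force on a finger pad.
Only numpy, scipy, OpenCV 4.12 (cv2) and the standard library are available. Lean on these libraries where they do the work, as an engineer would, in place of code of your own. Each camera call takes 0.05 s, during which the arm holds its last target. There are 200 camera calls.

## Task

Someone left the aluminium clamping plate lying across the rails of the wax injector's bed. Take it by its black knob and set it down flat on the cork mat, without dropping it. Then take the red mould half out of the rack, lay it flat on the bed between the rails with its cavity face up and its sprue end towards the nozzle, and slide it gently home until that end is fully against the face plate; leave the blue mould and the other things on the bench where they are.

Things in the scene. Friction and masses are not known exactly. Their poses are not given: they have to be found in the camera images.
- injector: Wax injector, fixed: grey pot 190 mm across, 270 mm high, with gauge; before it an aluminium loading bed. Origin on the table under the middle of the face plate's front; x level, from the bed into the machine; z up. Bed: block 72 mm long (x -72 to 0), 86 mm wide, top 45 mm above the table, free in front. Face plate (x 0 to 8): steel, 86 mm wide, 95 mm high. Pot from x = 80 on.
- bed_home (a point): On the bed's top at the foot of the face plate, on the centre line; axes as the injector's. The lower edge of the mould's sprue end belongs here; 48 mm of its tail then overhang the bed's front in free air; let go over 10 mm short of home, it would tip off. Along the bed's sides run steel rails 9 mm wide, 10 mm high, 68 mm apart inside, their mouths slightly flared.
- nozzle_tip (a point): Tip of the brass nozzle, 8 mm across, 26 mm above the bed; it stands 8 mm out of the face plate towards -x (13 mm across at its root); axes as the injector's.
- red_mould: Red rubber mould half, 120 (x) x 62 (y) x 26 mm (z), 0.15 to 0.26 kg. Origin: centre of the plain underside; +z out of the cavity face (dark red flower and channel, white label at the tail); +x to the sprue end, where a notch in the cavity face, 18 mm wide, 12 long, 11 deep, takes the nozzle tip. Starts upright in the rack, sprue end down, cavity to the rack's front (the injector's side).
- red_mould_sprue (a point): Middle of the lower edge of the red mould's sprue end: on the underside, 60 mm from its origin along +x; axes as the mould's.
- rack: Fixed wooden rack, 150 x 96 mm, two slots side by side along x; origin centre of its underside, z up, +x its front. Slot floor 12 mm above the table; the walls end 48 mm above the table, so a mould must rise 40 mm to be free. Red mould in the front slot (x = +34 mm), blue in the rear one (x = -35 mm); both reach 132 mm above the table. Slots 31 mm wide.
- blue_mould: Blue mould half, same shape and frame as the red one, upright in the rear slot; must stay.
- clamp_plate: Aluminium clamping plate 110 (x) x 60 (y) x 10 mm (z), 0.18 to 0.31 kg, starting flat across both rails of the bed, long side roughly across the bed. Origin at the centre of its underside, z up. On its middle stands a round black knob, 30 mm across, from 20 to 48 mm above the underside (steel neck below).
- plate_knob (a point): Middle of the plate's black knob, on its axis, 34 mm above the plate's underside.
- mat: Cork mat fixed to the table, 150 (x) x 120 (y) x 5 mm thick; origin at the centre of its underside (top at +5 mm). A white tool tray 150 x 110 x 22 mm lies beside it; the two may change places.
- tin_low: Bystander: yellow round mould, 80 mm across, 28 mm high, with a blue one on it; origin centre of underside.
- tin_high: Bystander: blue round mould, 76 mm across, 26 mm high, lying on the yellow one; origin centre of underside.
- talc: Bystander: white talc bottle, 56 mm across, 130 mm high, upright; origin centre of underside.
- wax_jar: Bystander: amber jar with white cap, 72 mm across, 75 mm high, upright; origin centre of underside.
- brush: Bystander: small brush lying on the bench; origin under its middle, x along it.
Things that resemble listed ones, but are neither listed nor needed, are in the scene too. What is shaped like the clamp_plate but pink or purple is not meant. What is meant by the red_mould is not turquoise, and is the smaller of those in its own colour.

How it is judged (in metres and radians):
On the way:
1. the clamping plate lies flat and released on the cork mat while the red mould half is still in the rack (x of clamp_plate in the frame of mat between -0.045 and 0.045 m and y of clamp_plate in the frame of mat between -0.035 and 0.035 m and z of clamp_plate in the frame of mat between 0.002 and 0.008 m and angle between clamp_plate's own z axis and vertical below 0.06 rad and linear speed of clamp_plate below 0.02 m/s and contact force between the fingers and clamp_plate below 0.3 N and distance of red_mould from where it was at the start of the episode below 0.02 m), for 0.2 s.
At the end, for the whole second after the job is handed in: The plate lies flat on the mat, centre within 45 x 35 mm of the mat's (its x, y). The red mould lies flat on the bed (3.5 deg), cavity up, sprue end within 3 mm of the face plate, 6 mm of the bed's centre line and 3 mm of bed height, within 7 deg of straight. All released, at rest (x of clamp_plate in the frame of mat between -0.045 and 0.045 m and y of clamp_plate in the frame of mat between -0.035 and 0.035 m and z of clamp_plate in the frame of mat between 0.002 and 0.008 m and angle between each of clamp_plate, red_mould's own z axis and vertical below 0.06 rad and linear speed of each of clamp_plate, red_mould below 0.02 m/s and contact force between the fingers and clamp_plate below 0.3 N and x of red_mould_sprue in the frame of bed_home between -0.003 and 0.003 m and y of red_mould_sprue in the frame of bed_home between -0.006 and 0.006 m and z of red_mould_sprue in the frame of bed_home between -0.003 and 0.003 m and angle between the x axis of red_mould and the x axis of injector, either way round below 0.12 rad); the robot touches nothing.
It fails at once if the clamping plate is dropped or thrown (faster than 0.6 m/s out of the fingers) (linear speed of clamp_plate above 0.6 m/s and contact force between the fingers and clamp_plate below 0.2 N).
It fails at once if the red mould half is dropped or thrown (faster than 0.6 m/s out of the fingers) (linear speed of red_mould above 0.6 m/s and contact force between the fingers and red_mould below 0.2 N).
It fails at once if the red mould half is rammed against the injector (over 60 N) (contact force between red_mould and injector above 60 N).
It fails at once if the blue mould or another loose thing on the bench is displaced by more than 25 mm (distance of any of blue_mould, tin_low, tin_high, talc, wax_jar, brush from where it was at the start of the episode above 0.025 m).
It also fails if it takes over 64 s, if anything falls off the work surface, if the arm or the gripper's body presses on something with over 40 N, if the wrist force passes 120 N, or if a joint passes its speed limit or range.

## Working session

There is one attempt and no reset: what is moved stays moved. The work goes in short steps, Python scripts to look and compute and a shell command to move; the robot and the scene stay as the last step left them, time stands still between calls to the robot, and variables do not carry over. Pictures are saved under pics/ and viewed, at most 10 in all, crops included, and the job is handed in when it is done.

```bash
mkdir -p pics; python3 - <<'E'
from workcell import r
import cv2,numpy as np
s=r.state();print(s)
for n in("scene","top"):
    im=r.grab_frame(n);cv2.imwrite(f"pics/{n}0.png",im[:,:,::-1])
for n in("scene","top","wrist"):print(n,r.camera_params(n))
E
```

```text
{'clock': 0.0, 'joints': array([ 1.43051061,  0.50831933, -0.23747812,  1.50111974,  0.12569436,
        1.1488981 , -0.15476746]), 'dq': array([-0.00026273, -0.00064912, -0.00045527, -0.0018796 , -0.00033027,
        0.00134555, -0.00152178]), 'joint_torque': array([-9.66519874e-04, -6.20605445e+01, -2.18700349e+00, -2.49656904e+01,
        1.27501774e-02,  1.20365666e-02,  1.92257977e-05]), 'ee_pos': array([ 151.85463156, -605.76053532,  230.4440617 ]), 'tool_rot': array([-3.11617277e+00, -3.84903272e-01,  4.18577454e-04]), 'wrist_force': array([ 0.37412676, -0.05985263, -0.82495831]), 'ft_torque': array([-0.01365303,  0.02456193,  0.04092344]), 'gripper_force': 0.0, 'width': 0.9947030072484563}
scene {'intrinsics': array([[578.88686771,   0.        , 321.44650136],
       [  0.        , 578.88686771, 241.20271701],
       [  0.        ,   0.        ,   1.        ]]), 'k1': -0.059086255125517254, 'R': array([[-0.54155476,  0.84057757, -0.01215691],
       [ 0.6255328 ,  0.39326355, -0.67383418],
       [-0.56162902, -0.37252265, -0.73878259]]), 't': array([ 236.96656357, -323.16890
[... 329 characters left out ...]
, -1.96885890e-01],
       [ 1.96895366e-01, -1.01335605e-02, -9.80372136e-01]]), 't': array([  56.50416374,  585.86563587, 1322.10544525])}
wrist {'intrinsics': array([[415.49477742,   0.        , 316.74053372],
       [  0.        , 415.49477742, 243.03799989],
       [  0.        ,   0.        ,   1.        ]]), 'k1': -0.08049452948511919, 'T_tool_cam': array([[-6.79645544e-04, -9.65117056e-01, -2.61817886e-01,
         6.51788179e+01],
       [ 9.99999584e-01, -4.96626204e-04, -7.65199215e-04,
        -1.08159242e-01],
       [ 6.08481191e-04, -2.61818297e-01,  9.65116992e-01,
        -1.41571598e+02],
       [ 0.00000000e+00,  0.00000000e+00,  0.00000000e+00,
         1.00000000e+00]])}
```

View pics/scene0.png

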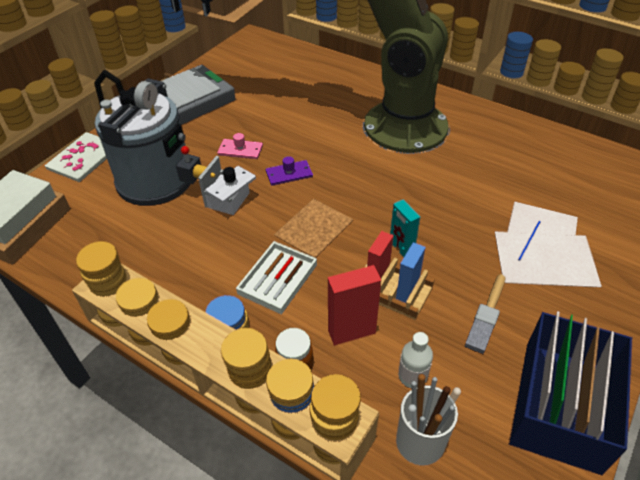

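View pics/top0.png

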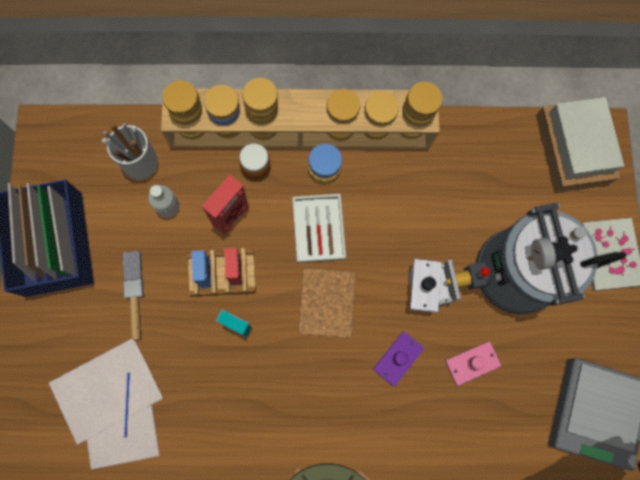

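The scene picture shows the injector at (150,150), the plate with its black knob at (230,175), and the mat at (315,228). The rack is at (405,280), holding a red mould (380,250) and a blue one (411,270). The top picture shows the knob at (428,284), the mat at (327,303) and the rack at (222,272).

Candidates, by top-view pixel:
- **Plates:** aluminium (428,284), purple (398,358), pink (473,363). I take the aluminium one, because pink and purple are excluded and it lies on the bed.
- **Red moulds:** in the rack (232,265), the large free-standing block (227,205), turquoise (233,322). I take the one in the rack, as it is the smaller of the two red ones.

One enlarged crop will confirm both.

```bash
cat > h.py <<'E'
import cv2,numpy as np
from workcell import r
from scipy.spatial.transform import Rotation as Ro
def cam(n,s=None):
    p=r.camera_params(n)
    if n!="wrist": return p["intrinsics"],p["k1"],p["R"],p["t"]
    Tc=p["T_tool_cam"];Rt=Ro.from_rotvec(s["tool_rot"]).as_matrix()
    R=(Rt@Tc[:3,:3]).T; c=Rt@Tc[:3,3]+s["ee_pos"]
    return p["intrinsics"],p["k1"],R,-R@c
def und(c,uv):
    K,k1,R,t=c
    return cv2.undistortPoints(np.array(uv,float).reshape(-1,1,2),K,np.array([k1,0,0,0.]))[:,0]
def ray(c,uv):
    K,k1,R,t=c;q=und(c,uv);d=np.c_[q,np.ones(len(q))]@R
    return -R.T@t,d
def plane(c,uv,z):
    o,d=ray(c,uv);return o+d*((z-o[2])/d[:,2])[:,None]
def proj(c,X):
    K,k1,R,t=c
    return cv2.projectPoints(np.array(X,float).reshape(-1,1,3),cv2.Rodrigues(R)[0],t,K,np.array([k1,0,0,0.]))[0][:,0]
def tri(c1,u1,c2,u2):
    A=[];b=[]
    for c,u in((c1,u1),(c2,u2)):
        o,d=ray(c,[u]);d=d[0]/np.linalg.norm(d[0]);P=np.eye(3)-np.outer(d,d);A.append(P);b.append(P@o)
    return np.linalg.lstsq(np.vstack(A),np.hstack(b),rcond=None)[0]
def blob(m):
    n,l,st,ce=cv2.connectedComponentsWithStats(m.astype(np.uint8))
    i=1+np.argmax(st[1:,4]);return l==i,ce[i],st[i]
def totool(s,v): return Ro.from_rotvec(s["tool_rot"]).as_matrix().T@np.array(v,float)
E
python3 - <<'E'
from h import *
t=cv2.imread("pics/top0.png");s=cv2.imread("pics/scene0.png")
f=lambda i,x,y:cv2.resize(i[y:y+75,x:x+100],(400,300),interpolation=cv2.INTER_CUBIC)
cv2.imwrite("pics/crop.png",np.vstack([np.hstack([f(t,390,250),f(t,175,235)]),np.hstack([f(s,180,145),f(s,350,225)])]))
E
```

```text
(no output)
```

View pics/crop.png

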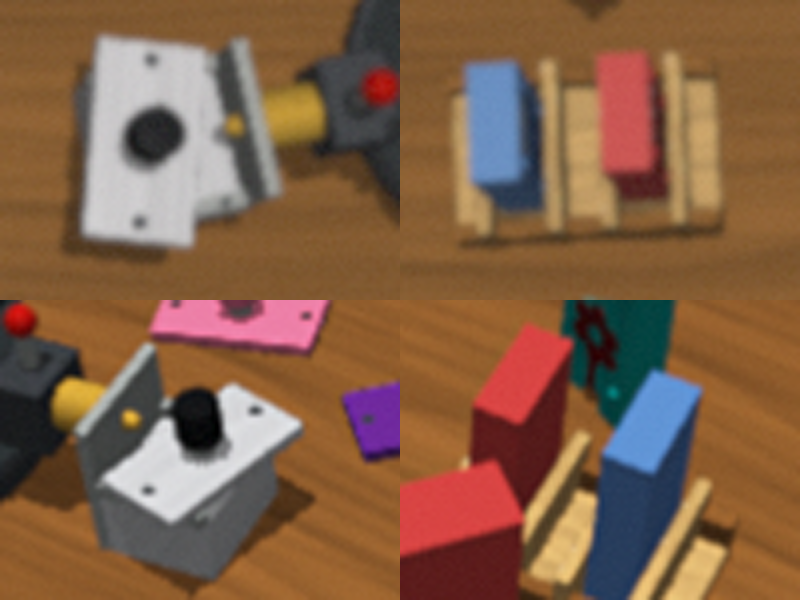

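The crops confirm both choices. The aluminium plate with the black knob is at top (429,283), and the smaller red mould is in the front slot at (231,263). Next come the positions.

```bash
python3 - <<'E'
from h import *
np.set_printoptions(precision=1,suppress=True)
T=cam("top");S=cam("scene")
t=lambda L,x,y,w=0:[(x+(a-w)/4,y+b/4) for a,b in L]
P=plane(T,t([(98,35),(208,48),(193,247),(82,235)],390,250),65);print("plate",P,P.mean(0))
print("knob",plane(T,t([(157,130)],390,250),103),tri(T,(390+157/4,250+130/4),S,(180+200/4,145+(402-300)/4)))
M=plane(T,t([(597,52),(648,52),(656,170),(603,172)],175,235,400),132);print("red",M,M.mean(0))
M=plane(T,t([(465,62),(518,62),(523,182),(472,185)],175,235,400),132);print("blue",M,M.mean(0))
print("face",plane(T,t([(235,38),(266,197)],390,250),95))
print("nozzle",plane(T,t([(232,125)],390,250),71),tri(T,(390+233/4,250+125/4),S,(180+131/4,145+(418-300)/4)))
im=cv2.imread("pics/top0.png");h=cv2.cvtColor(im,cv2.COLOR_BGR2HSV)
print("mat px",plane(T,[(305,269),(355,271),(352,337),(299,334)],5))
print("tray",plane(T,[(293,197),(341,195),(346,259),(298,262)],22))
print("talc",plane(T,[(157,191)],130),"tin",plane(T,[(325,160)],54),"bigred",plane(T,[(233,179),(247,192)],130))
s=r.state();print(Ro.from_rotvec(s["tool_rot"]).as_matrix())
E
```

```text
plate [[ 556.1 -193.5   65. ]
 [ 548.9 -254.2   65. ]
 [ 439.3 -241.2   65. ]
 [ 445.9 -180.9   65. ]] [ 497.5 -217.4   65. ]
knob [[ 498.  -215.7  103. ]] [ 497.4 -214.8  101.4]
red [[566.2 218.  132. ]
 [566.3 191.3 132. ]
 [503.9 186.  132. ]
 [502.8 213.4 132. ]] [534.8 202.2 132. ]
blue [[560.7 287.  132. ]
 [560.8 259.2 132. ]
 [497.5 254.7 132. ]
 [495.9 281.1 132. ]] [528.7 270.5 132. ]
face [[ 549.1 -261.8   95. ]
 [ 463.1 -274.5   95. ]]
nozzle [[ 505.2 -264.    71. ]] [ 505.2 -264.5   71.7]
mat px [[542.7  46.9   5. ]
 [538.2 -67.5   5. ]
 [388.4 -58.3   5. ]
 [395.1  60.6   5. ]]
tray [[708.4  74.7  22. ]
 [713.5 -36.5  22. ]
 [563.  -45.9  22. ]
 [555.9  63.   22. ]]
talc [[690.5 365.2 130. ]] tin [[787.4   1.6  54. ]] bigred [[717.5 203.2 130. ]
 [688.6 172.7 130. ]]
[[ 1.   0.2 -0. ]
 [ 0.2 -1.   0. ]
 [-0.  -0.  -1. ]]
```

```bash
python3 -m creep '[[0,0,0,-10.5],[0,0,0,-10.5],[0,0,0,-10.5],[0,0,0,-10.5],[0,0,0,-10.5]]' 0.085 40; python3 -m creep '[[0,0,0,-8.3],[0,0,0,-8.2],[0,0,0,0]]'; python3 -m creep '[[0.053,0.019,0,0],[0.053,0.019,0,0],[0.053,0.019,0,0],[0.053,0.019,0,0],[0.053,0.019,0,0]]'
```

```text
clock: 0.72
ee_pos: [151.9, -605.9, 230.8]
tool_rot: [-2.62, -1.732, -0.0]
wrist_force: [0.2, 0.0, -0.1]
width: 0.995
gripper_force: 0.0
clock: 1.1
ee_pos: [151.8, -606.0, 230.8]
tool_rot: [-2.352, -2.082, -0.001]
wrist_force: [-0.6, -0.6, 0.4]
width: 0.991
gripper_force: 0.0
clock: 1.72
ee_pos: [278.9, -352.9, 231.4]
tool_rot: [2.355, 2.078, 0.0]
wrist_force: [1.5, -0.1, 0.3]
width: 0.995
gripper_force: 0.0
```

```bash
python3 -m creep '[[0.032,0.040,0,0],[0.032,0.040,0,0],[0.032,0.040,0,0],[0.032,0.040,0,0],[0.032,0.040,0,0]]'; python3 -m creep '[[0,0,0,0],[0,0,0,0]]'; python3 - <<'E'
from h import *
s=r.state();im=r.grab_frame("wrist");cv2.imwrite("pics/w1.png",im[:,:,::-1])
import pickle;pickle.dump(s,open("s1.pkl","wb"));print(s["ee_pos"])
E
```

```text
clock: 2.35
ee_pos: [497.3, -218.9, 231.2]
tool_rot: [2.356, 2.078, -0.0]
wrist_force: [-0.4, -1.0, -0.1]
width: 0.996
gripper_force: 0.0
clock: 2.6
ee_pos: [495.5, -220.0, 230.9]
tool_rot: [-2.353, -2.081, 0.002]
wrist_force: [-0.5, -1.6, -0.2]
width: 0.992
gripper_force: 0.0
[ 495.51802928 -220.03406727  230.88840273]
```

View pics/w1.png

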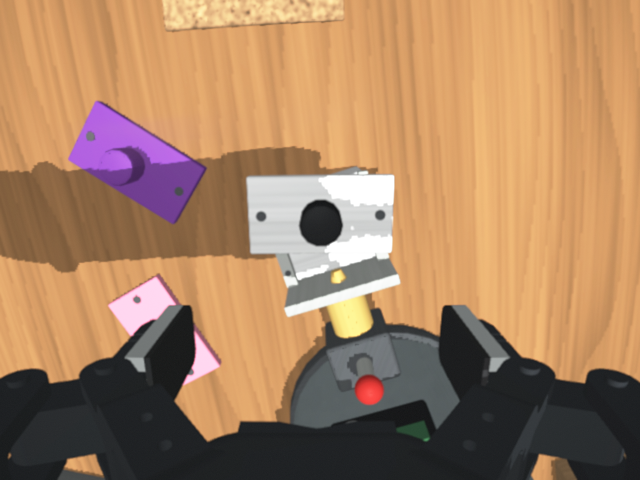

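The wrist view shows the knob's top at (321,223), the nozzle tip at (338,275), and the face plate's top front edge running from (287,305) to (396,276). The plate is nearly square to the tool.

```bash
python3 - <<'E'
from h import *
import pickle
np.set_printoptions(precision=1,suppress=True)
s=pickle.load(open("s1.pkl","rb"));c=cam("wrist",s);im=cv2.imread("pics/w1.png")
m=np.zeros((480,640),bool);m[190:255,290:350]=im[190:255,290:350].max(2)<60
b,ce,st=blob(m);print("knob px",ce,st,plane(c,[ce],103))
print("plate",plane(c,[(247,178),(394,176),(392,250),(250,254)],65))
f=plane(c,[(287,306),(396,277)],95);print("face",f,f.mean(0),np.degrees(np.arctan2(*(f[1]-f[0])[[1,0]])))
print("noz",plane(c,[(338,277)],71))
d=plane(c,[ce],103)[0]-s["ee_pos"];d[2]=72-s["ee_pos"][2];print("move tool",totool(s,d))
E
```

```text
knob px [320.5 222.6] [ 300  201   42   44 1445] [[ 497.6 -213.3  103. ]]
plate [[ 447.1 -181.4   65. ]
 [ 554.9 -193.2   65. ]
 [ 549.  -249.7   65. ]
 [ 439.7 -239.4   65. ]]
face [[ 466.  -273.2   95. ]
 [ 545.9 -260.7   95. ]] [ 506.  -266.9   95. ] 8.905717346637116
noz [[ 505.2 -264.3   71. ]]
move tool [  7.    1.5 158.9]
```

```bash
python3 -m creep '[[0.005,0.0015,0.04,0],[0,0,0.04,0],[0,0,0.04,0],[0,0,0.02,0],[0,0,0.01,0]]' 0.085; python3 -m creep '[[0,0,0.009,0],[0,0,0,0]]'; python3 -m creep '[[0,0,0,0],[0,0,0,0],[0,0,0,0],[0,0,0,0],[0,0,0,0]]' 0.0 50;python3 -m creep '[[0,0,0,0],[0,0,0,0]]'
```

```text
clock: 3.28
ee_pos: [496.6, -216.4, 80.3]
tool_rot: [-2.354, -2.079, 0.002]
wrist_force: [0.3, -0.9, -1.0]
width: 0.996
gripper_force: 0.0
clock: 3.52
ee_pos: [498.0, -215.5, 72.4]
tool_rot: [2.352, 2.082, -0.0]
wrist_force: [-0.1, 0.6, 0.4]
width: 0.998
gripper_force: 0.0
clock: 4.15
ee_pos: [498.5, -215.1, 72.8]
tool_rot: [2.351, 2.083, 0.0]
wrist_force: [-1.2, -0.3, 6.4]
width: 0.338
gripper_force: 49.1
clock: 4.4
ee_pos: [498.5, -215.1, 72.8]
tool_rot: [2.351, 2.083, 0.0]
wrist_force: [-1.0, 0.4, 6.1]
width: 0.335
gripper_force: 49.1
```

```bash
python3 -m creep '[[0,0,-0.005,0],[0,0,-0.015,0],[0,0,-0.03,0],[0,0,-0.02,0],[0,0,0,0]]'; python3 -m creep '[[0.02,-0.0056,0,0],[0.035,-0.010,0,0],[0.04,-0.0115,0,0],[0.04,-0.0115,0,0],[0.035,-0.010,0,0]]'; python3 -m creep '[[0.022,-0.006,0,0],[0.0125,-0.0033,0,0],[0,0,0,0],[0,0,0,0]]'; python3 - <<'E'
from h import *
for n in("wrist","top"):
    s=r.state();im=r.grab_frame(n);cv2.imwrite(f"pics/{n}2.png",im[:,:,::-1])
import pickle;pickle.dump(s,open("s2.pkl","wb"));print(s["ee_pos"])
a=cv2.imread("pics/wrist2.png");b=cv2.imread("pics/top2.png")
cv2.imwrite("pics/c2.png",np.hstack([cv2.resize(a,(400,300)),cv2.resize(b[180:360,200:440],(400,300))]))
E
```

```text
clock: 5.03
ee_pos: [499.2, -215.3, 144.2]
tool_rot: [2.349, 2.081, 0.002]
wrist_force: [0.0, 0.1, -2.5]
width: 0.332
gripper_force: 49.7
clock: 5.65
ee_pos: [468.8, -37.6, 141.6]
tool_rot: [-2.348, -2.084, 0.001]
wrist_force: [-0.4, 0.3, -2.1]
width: 0.336
gripper_force: 49.7
clock: 6.15
ee_pos: [465.2, -6.0, 142.0]
tool_rot: [-2.352, -2.082, 0.001]
wrist_force: [0.4, -0.3, -2.2]
width: 0.336
gripper_force: 49.7
[465.33353436  -6.15709878 142.04831819]
```

View pics/c2.png

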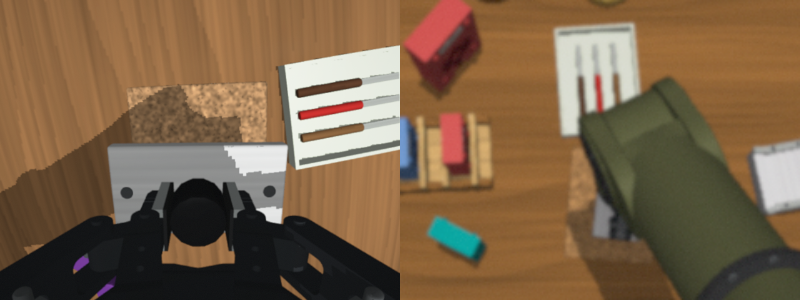

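The plate hangs level from the knob over the mat, wrist view (200,180), and clears the tray, so I lower it.

```bash
python3 -m creep '[[0,0,0.02,0],[0,0,0.035,0],[0,0,0.03,0],[0,0,0.015,0],[0,0,0.005,0]]'; python3 -m creep '[[0,0,0.005,0],[0,0,0.004,0],[0,0,0.002,0],[0,0,0.001,0]]'; python3 -m creep '[[0,0,0.001,0],[0,0,0,0]]'
```

```text
clock: 6.88
ee_pos: [465.3, -5.4, 36.8]
tool_rot: [-2.352, -2.082, 0.001]
wrist_force: [-0.5, -0.7, -2.8]
width: 0.336
gripper_force: 49.7
clock: 7.38
ee_pos: [465.5, -5.1, 25.5]
tool_rot: [2.351, 2.083, 0.001]
wrist_force: [0.0, 0.4, -1.9]
width: 0.336
gripper_force: 49.7
clock: 7.62
ee_pos: [465.3, -5.1, 24.3]
tool_rot: [2.351, 2.083, 0.0]
wrist_force: [0.8, 0.5, -2.4]
width: 0.337
gripper_force: 49.7
```

```bash
python3 -m creep '[[0,0,0.001,0],[0,0,0.001,0],[0,0,0,0]]'; python3 -m creep '[[0,0,0.001,0],[0,0,0,0]]'
```

```text
clock: 8.0
ee_pos: [465.4, -5.1, 22.8]
tool_rot: [2.351, 2.083, 0.0]
wrist_force: [-0.7, 0.4, 6.9]
width: 0.336
gripper_force: 50.8
clock: 8.25
ee_pos: [465.4, -5.1, 22.7]
tool_rot: [2.35, 2.082, 0.0]
wrist_force: [-5.1, -0.7, 20.7]
width: 0.341
gripper_force: 52.2
```

```bash
python3 -m creep '[[0,0,-0.0015,0],[0,0,0,0]]'; python3 -m creep '[[0,0,0,0],[0,0,0,0],[0,0,0,0],[0,0,0,0]]' 0.085;  python3 -m creep '[[0,0,-0.01,0],[0,0,-0.03,0],[0,0,-0.05,0],[0,0,-0.06,0],[0,0,-0.05,0]]'
```

```text
clock: 8.5
ee_pos: [465.5, -5.1, 22.9]
tool_rot: [2.351, 2.083, 0.0]
wrist_force: [-0.5, -0.1, 2.1]
width: 0.333
gripper_force: 50.2
clock: 9.0
ee_pos: [465.4, -5.1, 22.8]
tool_rot: [-2.351, -2.083, -0.0]
wrist_force: [0.0, -0.7, -0.3]
width: 0.997
gripper_force: 0.0
clock: 9.62
ee_pos: [465.1, -4.7, 225.7]
tool_rot: [2.35, 2.084, 0.002]
wrist_force: [1.2, -0.8, -0.9]
width: 0.993
gripper_force: 0.0
```

```bash
python3 -m creep '[[0.043,0.009,0,-5.5],[0.043,0.0125,0,-6],[0.043,0.017,0,0],[0.043,0.017,0,0],[0.043,0.017,0,0]]'; python3 -m creep '[[0,0,0,0],[0,0,0,0]]'; python3 - <<'E'
from h import *
import pickle
np.set_printoptions(precision=1,suppress=True)
s=r.state();im=r.grab_frame("wrist");cv2.imwrite("pics/w3.png",im[:,:,::-1]);pickle.dump(s,open("s3.pkl","wb"))
t=r.grab_frame("top");cv2.imwrite("pics/top3.png",t[:,:,::-1])
T=cam("top");print("turq",plane(T,[(217,313),(222,310),(250,325),(246,335)],90))
h=cv2.cvtColor(t,cv2.COLOR_RGB2HSV)
E
```

```text
clock: 10.25
ee_pos: [533.6, 213.1, 223.5]
tool_rot: [2.131, 2.308, 0.0]
wrist_force: [0.4, 0.2, 1.2]
width: 0.991
gripper_force: 0.0
clock: 10.5
ee_pos: [533.1, 211.4, 222.9]
tool_rot: [2.13, 2.309, -0.001]
wrist_force: [0.1, 0.3, -0.2]
width: 0.993
gripper_force: 0.0
turq [[434.1 234.9  90. ]
 [440.5 224.5  90. ]
 [408.9 164.6  90. ]
 [387.9 172.7  90. ]]
```

View pics/w3.png

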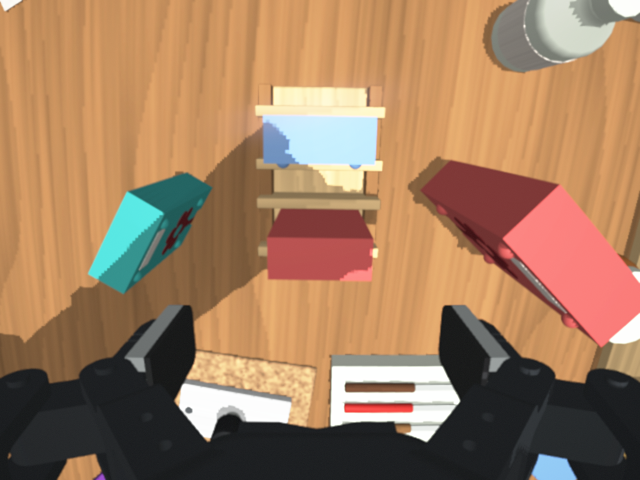

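The wrist view shows the red mould's top face with its rear edge from (269,242) to (369,240) and its front edge from (267,279) to (373,280). The plate is on the mat at (235,405). Turquoise (150,230) and the big red block (550,240) stand clear.

```bash
python3 - <<'E'
from h import *
import pickle
np.set_printoptions(precision=1,suppress=True)
s=pickle.load(open("s3.pkl","rb"));c=cam("wrist",s);im=cv2.imread("pics/w3.png")
m=np.zeros((480,640),bool);h=cv2.cvtColor(im,cv2.COLOR_BGR2HSV)
R=(slice(200,300),slice(250,390));print(im[260,320],im[225,320])
m[R]=((h[R][...,0]<8)|(h[R][...,0]>172))&(h[R][...,1]>120)&(im[R][...,2]>140)
b,ce,st=blob(m);q=cv2.boxPoints(cv2.minAreaRect(np.argwhere(b)[:,::-1].astype(np.float32)));print(ce,st,q)
P=plane(c,[(269,242),(369,240),(373,280),(267,279)],132);print(P,P.mean(0))
for i in((0,1),(3,2)):d=P[i[1]]-P[i[0]];print(np.degrees(np.arctan2(d[1],d[0])),np.linalg.norm(d))
d=P.mean(0)-s["ee_pos"];d[2]=93-s["ee_pos"][2];print("tool move",totool(s,d))
a=Ro.from_rotvec(s["tool_rot"]).as_matrix();print(np.degrees(np.arctan2(a[1,1],a[0,1])))
E
```

```text
[ 80  82 184] [ 57  58 128]
[317.6 257.4] [ 267  237  106   44 4282] [[266.3 278.7]
 [267.  235.9]
 [372.2 237.8]
 [371.4 280.6]]
[[504.1 212.8 132. ]
 [561.8 218.7 132. ]
 [567.  194.4 132. ]
 [504.1 190.  132. ]] [534.2 204.  132. ]
5.780820209447298 57.9623134213522
4.023541095407648 63.06060859631196
tool move [ -7.4   0.6 129.9]
4.609456094399021
```

```bash
python3 -m creep '[[-0.008,0.0005,0.04,0],[0,0,0.04,0],[0,0,0.035,0],[0,0,0.015,0],[0,0,0.007,0]]'; python3 -m creep '[[0,0,0,0],[0,0,0,0]]';  python3 -m creep '[[0,0,0,0],[0,0,0,0],[0,0,0,0],[0,0,0,0]]' 0.03 30
```

```text
clock: 11.22
ee_pos: [534.9, 203.3, 85.8]
tool_rot: [2.132, 2.307, -0.0]
wrist_force: [-0.1, -0.4, 0.4]
width: 0.995
gripper_force: 0.0
clock: 11.48
ee_pos: [535.3, 204.3, 86.9]
tool_rot: [2.13, 2.308, 0.003]
wrist_force: [0.5, -0.1, 0.3]
width: 0.996
gripper_force: 0.0
clock: 11.98
ee_pos: [535.1, 204.2, 86.6]
tool_rot: [2.13, 2.308, 0.002]
wrist_force: [0.3, -0.5, 6.0]
width: 0.72
gripper_force: 32.2
```

```bash
python3 -m creep '[[0,0,-0.005,0],[0,0,-0.015,0],[0,0,-0.025,0],[0,0,-0.025,0],[0,0,-0.01,0]]'; python3 -m creep '[[-0.01,-0.0015,0,0],[-0.02,-0.003,0,0],[-0.03,-0.005,0,0],[-0.04,-0.006,0,0],[-0.04,-0.006,0,0]]'; python3 -m creep '[[-0.04,-0.006,0,0],[-0.04,-0.006,0,0],[-0.04,-0.006,0,0],[-0.03,-0.005,0,-2],[-0.02,-0.004,0,-2.1]]'; python3 -m creep '[[0,0,0,0],[0,0,0,0]]';python3 - <<'E'
from h import *
a=r.grab_frame("scene");b=r.grab_frame("wrist");s=r.state()
a=cv2.resize(a[90:270,130:370],(400,300));b=cv2.resize(b,(400,300))
cv2.imwrite("pics/c4.png",np.hstack([a,b])[:,:,::-1])
R=Ro.from_rotvec(s["tool_rot"]).as_matrix();print(R)
E
```

```text
clock: 12.6
ee_pos: [535.2, 204.4, 167.8]
tool_rot: [2.13, 2.308, 0.004]
wrist_force: [0.6, 0.1, -2.6]
width: 0.724
gripper_force: 33.2
clock: 13.22
ee_pos: [523.5, 60.5, 164.6]
tool_rot: [-2.13, -2.308, 0.003]
wrist_force: [0.6, -0.9, -1.0]
width: 0.724
gripper_force: 33.1
clock: 13.85
ee_pos: [510.3, -111.7, 164.5]
tool_rot: [-2.047, -2.381, 0.003]
wrist_force: [0.2, 0.5, -1.1]
width: 0.728
gripper_force: 33.2
clock: 14.1
ee_pos: [511.4, -108.3, 165.3]
tool_rot: [-2.046, -2.382, -0.0]
wrist_force: [-0.1, -0.4, -0.7]
width: 0.726
gripper_force: 33.2
[[-1.52239278e-01  9.88343648e-01 -1.90678802e-04]
 [ 9.88343451e-01  1.52239369e-01  6.30199012e-04]
 [ 6.51882011e-04 -9.25151034e-05 -9.99999783e-01]]
```

View pics/c4.png

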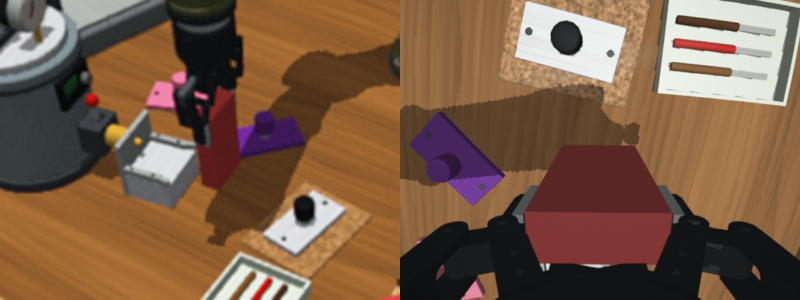

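The mould hangs upright and straight in the grip, and the plate lies centred on the mat. Next I move over the bed and lower it, watching the force.

```bash
python3 -m creep '[[-0.015,-0.0035,0,0],[-0.03,-0.007,0,0],[-0.035,-0.0085,0,0],[-0.03,-0.007,0,0],[-0.015,-0.0035,0,0]]'; python3 -m creep '[[0,0,0,0],[0,0,0.01,0],[0,0,0.015,0],[0,0,0.008,0],[0,0,0,0]]' ; python3 -m creep '[[0,0,0.004,0],[0,0,0.002,0],[0,0,0,0]]'
```

```text
clock: 14.82
ee_pos: [500.8, -239.6, 165.5]
tool_rot: [-2.05, -2.38, 0.001]
wrist_force: [-0.1, 0.7, -1.8]
width: 0.721
gripper_force: 33.2
clock: 15.45
ee_pos: [501.1, -236.4, 131.8]
tool_rot: [-2.045, -2.383, 0.001]
wrist_force: [0.3, 0.1, -1.1]
width: 0.724
gripper_force: 33.2
clock: 15.82
ee_pos: [501.5, -237.1, 126.8]
tool_rot: [2.047, 2.383, 0.0]
wrist_force: [0.0, 0.3, -1.3]
width: 0.723
gripper_force: 33.2
```

```bash
python3 -m creep '[[0,0,0.003,0],[0,0,0.002,0],[0,0,0,0]]'; python3 -m creep '[[0,0,0.001,0],[0,0,0.001,0],[0,0,0,0]]';python3 - <<'E'
from h import *
a=r.grab_frame("scene")
cv2.imwrite("pics/c5.png",cv2.resize(a[120:225,160:300],(800,600),interpolation=cv2.INTER_CUBIC)[:,:,::-1])
E
```

```text
clock: 16.2
ee_pos: [501.4, -237.0, 121.6]
tool_rot: [-2.047, -2.383, 0.0]
wrist_force: [-0.1, -0.4, -1.7]
width: 0.723
gripper_force: 33.2
clock: 16.58
ee_pos: [501.5, -237.0, 119.7]
tool_rot: [-2.047, -2.383, 0.0]
wrist_force: [0.9, 0.2, -2.1]
width: 0.724
gripper_force: 33.2
```

View pics/c5.png

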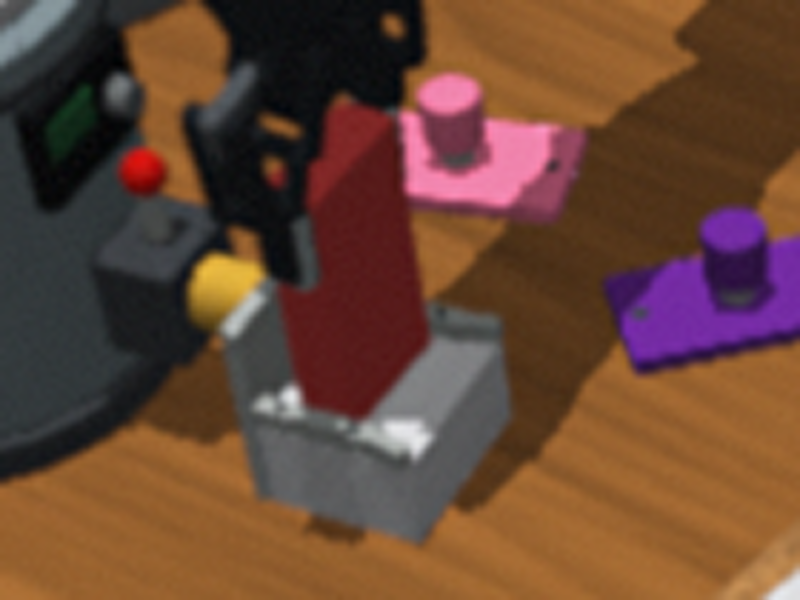

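The mould stands between the rails, base near crop (360,410), clear of the nozzle and with bed free behind it. I cannot tilt the tool, so I will loosen the grip, press lightly, and lay the mould back by swinging the grip point in an arc about its lower rear edge.

```bash
python3 -m creep '[[0,0,0.0005,0],[0,0,0.0005,0],[0,0,0,0]]' - 20; python3 -m creep '[[0,0,0.0005,0],[0,0,0,0]]'
```

```text
clock: 17.0
ee_pos: [501.6, -237.1, 119.6]
tool_rot: [2.046, 2.383, -0.001]
wrist_force: [-1.6, -0.7, 5.1]
width: 0.723
gripper_force: 33.8
clock: 17.25
ee_pos: [501.7, -237.1, 119.5]
tool_rot: [2.046, 2.382, -0.001]
wrist_force: [-2.2, 0.3, 10.9]
width: 0.723
gripper_force: 34.2
```

```bash
python3 -m creep '[[0,0,0,0],[0,0,0,0]]' 0.05 20; python3 -m creep '[[0.004,0,0,0],[0.004,0,0,0],[0.004,0,0,0],[0,0,0,0]]'
```

```text
clock: 17.5
ee_pos: [501.7, -237.1, 119.5]
tool_rot: [2.046, 2.382, -0.001]
wrist_force: [-3.0, 1.5, 11.3]
width: 0.722
gripper_force: 34.2
clock: 18.0
ee_pos: [501.0, -226.4, 119.7]
tool_rot: [2.045, 2.38, 0.0]
wrist_force: [0.6, -2.7, 7.7]
width: 0.723
gripper_force: 30.4
```

```bash
cat > tilt.py <<'E'
from h import *
a=r.grab_frame("scene")[110:230,150:320];h=cv2.cvtColor(a,cv2.COLOR_RGB2HSV)
m=((h[...,0]<6)|(h[...,0]>174))&(h[...,1]>150)&(a[...,0]>60)
b,ce,st=blob(m);p=np.argwhere(b)[:,::-1]
lo=p[p[:,1]>=p[:,1].max()-1].mean(0);hi=p[p[:,1]<=p[:,1].min()+1].mean(0)
mu=cv2.moments(b.astype(np.uint8),True)
print("low",lo+[150,110],"high",hi+[150,110],"axis deg",np.degrees(.5*np.arctan2(2*mu["mu11"],mu["mu20"]-mu["mu02"])))
E
python3 tilt.py; python3 -m creep '[[0.004,0,0,0],[0.004,0,0,0],[0.004,0,0,0],[0,0,0,0]]'; python3 tilt.py; python3 - <<'E'
from h import *
o=np.array([506,-269.]);x=np.array([.152,-.988]);y=np.array([.988,.152]);S=cam("scene")
for s in(-46,-34): print(proj(S,[np.r_[o+x*s+y*k,45] for k in(31,-31)]))
E
```

```text
low [223.71428571 192.14285714] high [224.81818182 139.72727273] axis deg -86.03406283748916
clock: 18.55
ee_pos: [499.2, -214.3, 119.6]
tool_rot: [2.045, 2.38, 0.0]
wrist_force: [0.8, -1.6, 7.2]
width: 0.723
gripper_force: 30.2
low [224.75 192.25] high [229.16666667 140.66666667] axis deg -79.5918057573149
[[222.55834538 195.52714158]
 [235.58057209 179.49631975]]
[[218.21076706 194.16621047]
 [231.31462801 178.21237786]]
```

It is pivoting: the top moves while the foot stays put, so I continue along the arc.

```bash
python3 -m creep '[[0.006,0,0.001,0],[0.006,0,0.0015,0],[0.006,0,0.002,0],[0,0,0,0]]'; python3 tilt.py; python3 -m creep '[[0.0055,0,0.002,0],[0.0055,0,0.0022,0],[0.005,0,0.0025,0],[0,0,0,0]]'; python3 tilt.py
```

```text
clock: 19.1
ee_pos: [496.6, -195.5, 115.8]
tool_rot: [2.044, 2.381, 0.001]
wrist_force: [-1.7, 1.2, 15.4]
width: 0.724
gripper_force: 31.0
low [223.69230769 191.38461538] high [237.58333333 143.58333333] axis deg -68.05656790034571
clock: 19.65
ee_pos: [494.0, -178.8, 108.8]
tool_rot: [2.044, 2.382, 0.002]
wrist_force: [-2.7, 2.9, 13.2]
width: 0.727
gripper_force: 30.7
low [239.  175.5] high [245.77777778 147.55555556] axis deg -68.18324032086618
```

```bash
python3 -m creep '[[0.005,0,0.0028,0],[0.005,0,0.003,0],[0.0044,0,0.0032,0],[0,0,0,0]]'; python3 tilt.py;python3 - <<'E'
from h import *
a=r.grab_frame("scene")
cv2.imwrite("pics/c6.png",cv2.resize(a[120:225,160:300],(800,600),interpolation=cv2.INTER_CUBIC)[:,:,::-1])
E
```

```text
clock: 20.2
ee_pos: [491.7, -164.1, 99.4]
tool_rot: [2.044, 2.383, 0.003]
wrist_force: [-1.1, 3.1, 10.8]
width: 0.721
gripper_force: 30.2
low [245.8 175.4] high [253.    152.625] axis deg -61.76597645574209
```

View pics/c6.png

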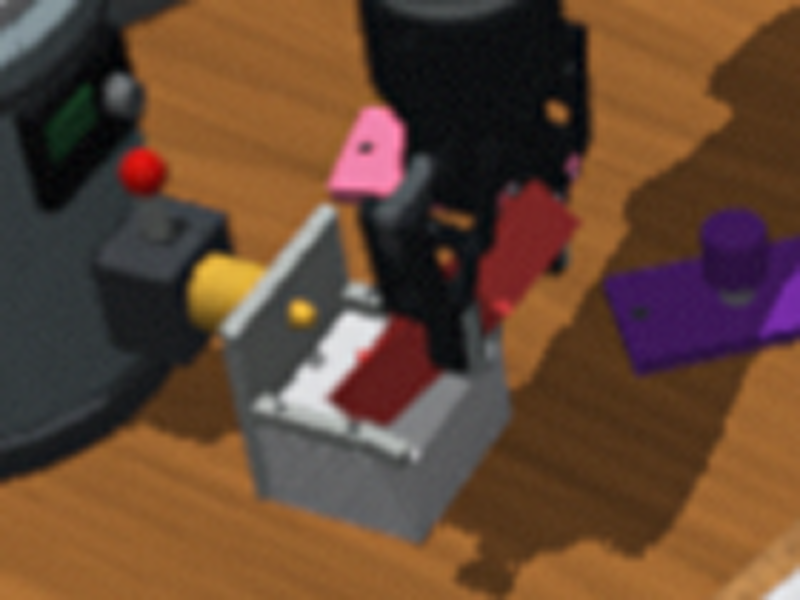

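Picture: the mould leans back about 45° between the rails, foot at crop (355,405), tail at (540,215). I continue down.

```bash
python3 -m creep '[[0.0043,0,0.0036,0],[0.0042,0,0.0038,0],[0.0041,0,0.004,0],[0.0035,0,0.0043,0],[0,0,0,0]]'; python3 -m creep '[[0.0035,0,0.0045,0],[0.0034,0,0.0048,0],[0.003,0,0.005,0],[0.0026,0,0.005,0],[0,0,0,0]]'
```

```text
clock: 20.92
ee_pos: [489.3, -147.3, 83.3]
tool_rot: [2.043, 2.385, 0.004]
wrist_force: [0.3, 4.5, 6.1]
width: 0.726
gripper_force: 26.1
clock: 21.55
ee_pos: [487.3, -135.6, 63.6]
tool_rot: [2.044, 2.385, 0.003]
wrist_force: [0.2, 1.5, 2.9]
width: 0.722
gripper_force: 29.7
```

```bash
python3 -m creep '[[0.002,0,0.005,0],[0.0018,0,0.005,0],[0.0015,0,0.004,0],[0,0,0,0]]'; python3 -m creep '[[0.001,0,0.004,0],[0.001,0,0.003,0],[0,0,0,0]]'; python3 tilt.py
```

```text
clock: 22.05
ee_pos: [486.2, -131.5, 49.3]
tool_rot: [2.045, 2.384, 0.002]
wrist_force: [2.0, 2.3, 2.1]
width: 0.722
gripper_force: 29.7
clock: 22.42
ee_pos: [485.4, -130.1, 41.9]
tool_rot: [2.047, 2.383, 0.0]
wrist_force: [2.4, 0.7, 0.9]
width: 0.725
gripper_force: 29.8
low [243.55555556 198.44444444] high [237.35714286 172.78571429] axis deg -74.41746003412428
```

```bash
python3 -m creep '[[0,0,0.002,0],[0,0,0.001,0],[0,0,0,0]]'; python3 -m creep '[[0,0,0.001,0],[0,0,0.001,0],[0,0,0,0]]'; python3 -m creep '[[0,0,0.001,0],[0,0,0,0]]'
```

```text
clock: 22.85
ee_pos: [485.0, -129.9, 39.0]
tool_rot: [-2.047, -2.383, 0.0]
wrist_force: [0.8, 2.5, 3.1]
width: 0.727
gripper_force: 29.9
clock: 23.22
ee_pos: [485.0, -130.0, 37.0]
tool_rot: [-2.047, -2.383, 0.0]
wrist_force: [0.9, 3.9, 2.9]
width: 0.722
gripper_force: 29.8
clock: 23.48
ee_pos: [485.0, -130.1, 36.0]
tool_rot: [-2.047, -2.383, 0.0]
wrist_force: [-0.3, 2.8, 3.9]
width: 0.728
gripper_force: 29.8
```

```bash
python3 -m creep '[[0,0,0.001,0],[0,0,0,0]]'; python3 -m creep '[[0,0,0.001,0],[0,0,0,0]]'; python3 - <<'E'
from h import *
a=r.grab_frame("scene");b=r.grab_frame("wrist")
a=cv2.resize(a[120:225,160:300],(400,300),interpolation=cv2.INTER_CUBIC);b=cv2.resize(b,(400,300))
cv2.imwrite("pics/c7.png",np.hstack([a,b])[:,:,::-1])
E
```

```text
clock: 23.72
ee_pos: [485.0, -130.0, 35.0]
tool_rot: [-2.047, -2.383, 0.0]
wrist_force: [-0.0, 3.5, 4.2]
width: 0.724
gripper_force: 29.9
clock: 23.98
ee_pos: [485.1, -130.0, 34.0]
tool_rot: [-2.047, -2.383, 0.0]
wrist_force: [-0.1, 3.1, 3.9]
width: 0.721
gripper_force: 29.8
```

View pics/c7.png

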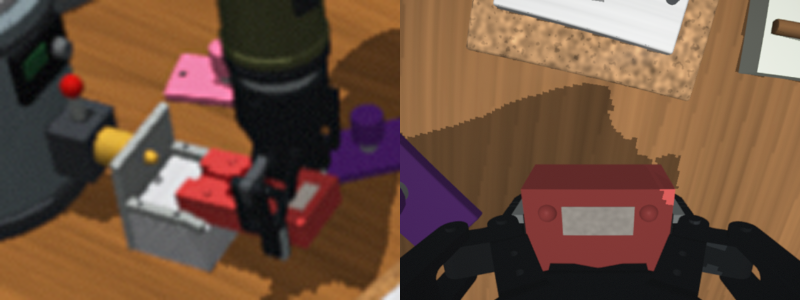

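The mould lies almost flat, cavity up, label at the tail, sprue end between the rails. I go on lowering in small steps until the bed's front edge carries it.

```bash
for i in 1 2; do python3 -m creep '[[0,0,0.0005,0],[0,0,0,0]]' | grep -E 'ee_pos|wrist'; done; python3 -m creep '[[0,0,0.001,0],[0,0,0,0]]'| grep -E 'ee_pos|wrist'; python3 -m creep '[[0,0,0.001,0],[0,0,0,0]]'| grep -E 'ee_pos|wrist'
```

```text
ee_pos: [485.1, -130.0, 33.6]
wrist_force: [-0.3, 2.1, 3.1]
ee_pos: [485.1, -130.0, 33.0]
wrist_force: [-1.4, 4.4, 3.2]
ee_pos: [485.2, -130.0, 32.0]
wrist_force: [-1.0, 2.9, 3.8]
ee_pos: [485.2, -130.0, 31.0]
wrist_force: [-0.7, 3.3, 3.1]
```

```bash
cat > lab.py <<'E'
from h import *
np.set_printoptions(precision=1,suppress=True)
s=r.state();W=cam("wrist",s);S=cam("scene")
def lab(n,u,v,w,hh):
    a=r.grab_frame(n);h=cv2.cvtColor(a,cv2.COLOR_RGB2HSV);m=np.zeros((480,640),np.uint8)
    R=(slice(v-hh,v+hh),slice(u-w,u+w));m[R]=(h[R][...,1]<85)&(h[R][...,2]>95)
    l,ce,st=blob(m);print(n,ce,st);return ce
import sys
a=[int(x) for x in sys.argv[1:]]
w=lab("wrist",a[0],a[1],70,32);c=lab("scene",a[2],a[3],10,9)
p=tri(W,w,S,c);d=p[:2]-[506,-269];print("label",p,"bed s,lat",d@[.152,-.988],d@[.988,.152],"reproj",proj(W,p)-w)
E
python3 lab.py 317 352 266 189
```

```text
wrist [316.4 350.8] [ 258  328  118   47 5403]
scene [266.1 189.3] [261 185  11   9  52]
label [ 482.8 -121.    75.1] bed s,lat -149.74609185844886 -0.39247683880110373 reproj [[0.1 3.6]]
```

```bash
for i in 1; do python3 -m creep '[[0,0,0.001,0],[0,0,0,0]]' | grep -E 'ee_pos|wrist'; done; python3 -m creep '[[0,0,0.001,0],[0,0,0,0]]'| grep -E 'ee_pos|wrist'; python3 -m creep '[[0,0,0.001,0],[0,0,0,0]]'| grep -E 'ee_pos|wrist';  python3 lab.py 317 352 266 189
```

```text
ee_pos: [485.2, -130.0, 30.0]
wrist_force: [-1.0, 3.0, 2.9]
ee_pos: [485.2, -130.0, 29.1]
wrist_force: [-0.3, 3.5, 4.1]
ee_pos: [485.2, -129.9, 28.0]
wrist_force: [-0.3, 3.6, 3.0]
wrist [316.3 348.1] [ 258  324  117   49 5476]
scene [266.3 190.8] [262 187  10   9  52]
label [ 482.8 -120.9   70.7] bed s,lat -149.80106893504697 -0.36794800045898635 reproj [[0.1 3.5]]
```

```bash
python3 -m creep '[[0,0,0.0005,0],[0,0,0,0]]' | grep -E 'ee_pos|wrist'; python3 -m creep '[[0,0,0.0005,0],[0,0,0,0]]'| grep -E 'ee_pos|wrist'; python3 -m creep '[[0,0,0.0005,0],[0,0,0,0]]'| grep -E 'ee_pos|wrist'; python3 -m creep '[[0,0,0.0005,0],[0,0,0,0]]'| grep -E 'ee_pos|wrist'
```

```text
ee_pos: [485.2, -130.0, 27.6]
wrist_force: [-0.8, 3.7, 3.3]
ee_pos: [485.2, -130.0, 27.1]
wrist_force: [-1.2, 3.5, 2.4]
ee_pos: [485.2, -130.0, 26.6]
wrist_force: [0.2, 2.7, 3.1]
ee_pos: [485.2, -130.0, 26.1]
wrist_force: [-1.3, 3.6, 4.0]
```

```bash
python3 lab.py 317 350 266 190; python3 - <<'E'
from h import *
np.set_printoptions(precision=1,suppress=True)
a=r.grab_frame("scene");h=cv2.cvtColor(a,cv2.COLOR_RGB2HSV)
m=((h[...,0]<7)|(h[...,0]>173))&(h[...,1]>130)&(a[...,0]>60);m[:110]=0;m[230:]=0;m[:,:205]=0;m[:,320:]=0
p=np.argwhere(m)[:,::-1]
hull=cv2.approxPolyDP(cv2.convexHull(p.astype(np.int32)),1.2,True)[:,0];print("hull",hull.tolist())
o=np.array([506,-269.]);x=np.array([.152,-.988]);y=np.array([.988,.152]);S=cam("scene")
for z in(45,71):
  for s in(-45,-165):print(z,s,[proj(S,np.r_[o+x*s+y*k,z])[0] for k in(31,-31)])
E
```

```text
wrist [316.4 346.3] [ 258  322  117   49 5514]
scene [266.6 191.2] [262 187  10   9  53]
label [ 482.7 -120.2   69.5] bed s,lat -150.58680300382352 -0.353868545634125 reproj [[0.1 4. ]]
hull [[267, 209], [243, 202], [223, 192], [217, 153], [222, 140], [236, 133], [278, 185], [279, 193]]
45 -45 [array([222.2, 195.4]), array([235.2, 179.4])]
45 -165 [array([267. , 209.4]), array([279.1, 192.6])]
71 -45 [array([220.7, 187.3]), array([233.9, 171.3])]
71 -165 [array([266.1, 201.3]), array([278.4, 184.5])]
```

The hull of the mould in the scene view fits a flat pose with the sprue end about 45 mm short of home. I slide it in, gently towards the end.

```bash
python3 -m creep '[[-0.003,0,0,0],[-0.004,0,0,0],[-0.005,0,0,0],[-0.005,0,0,0],[0,0,0,0]]'; python3 -m creep '[[-0.004,0,0,0],[-0.005,0,0,0],[-0.004,0,0,0],[-0.003,0,0,0],[0,0,0,0]]'; python3 lab.py 317 350 253 187
```

```text
clock: 27.8
ee_pos: [488.0, -147.9, 26.1]
tool_rot: [2.048, 2.382, -0.0]
wrist_force: [-0.1, 1.1, 4.1]
width: 0.723
gripper_force: 30.0
clock: 28.42
ee_pos: [490.3, -163.2, 26.2]
tool_rot: [2.047, 2.383, 0.0]
wrist_force: [-0.0, 2.5, 4.8]
width: 0.719
gripper_force: 30.0
wrist [316.4 346.4] [ 258  323  117   48 5519]
scene [253.7 187.4] [249 183  10   9  51]
label [ 487.9 -153.6   69.2] bed s,lat -116.74424058756183 -0.3614106635682998 reproj [[0.2 4.1]]
```

```bash
python3 -m creep '[[-0.002,0,0,0],[-0.002,0,0,0],[-0.002,0,0,0],[0,0,0,0]]'|grep -E 'ee_pos|wrist'; for i in 1; do python3 -m creep '[[-0.001,0,0,0],[-0.001,0,0,0],[0,0,0,0]]'|grep -E 'ee_pos|wrist';done;  python3 -m creep '[[-0.001,0,0,0],[-0.001,0,0,0],[0,0,0,0]]'|grep -E 'ee_pos|wrist'
```

```text
ee_pos: [491.2, -168.9, 26.2]
wrist_force: [0.1, 3.4, 4.9]
ee_pos: [491.4, -170.7, 26.2]
wrist_force: [-0.1, 3.8, 6.2]
ee_pos: [491.7, -172.6, 26.1]
wrist_force: [-0.2, 3.7, 4.5]
```

```bash
python3 -m creep '[[-0.001,0,0,0],[0,0,0,0]]'|grep -E 'ee_pos|wrist'; python3 -m creep '[[-0.001,0,0,0],[0,0,0,0]]'|grep -E 'ee_pos|wrist'; python3 -m creep '[[-0.001,0,0,0],[0,0,0,0]]'|grep -E 'ee_pos|wrist'
```

```text
ee_pos: [491.8, -172.9, 26.2]
wrist_force: [-1.1, 5.8, 6.3]
ee_pos: [491.7, -172.9, 26.2]
wrist_force: [-1.7, 8.4, 7.4]
ee_pos: [491.6, -173.0, 26.1]
wrist_force: [-2.6, 11.4, 8.0]
```

The position has stopped and the force is rising: the sprue end is against the face plate. Release.

```bash
python3 -m creep '[[0,0,0,0],[0,0,0,0],[0,0,0,0],[0,0,0,0]]' 0.085; python3 lab.py 317 350 249 186; python3 - <<'E'
from h import *
np.set_printoptions(precision=1,suppress=True)
a=r.grab_frame("scene");h=cv2.cvtColor(a,cv2.COLOR_RGB2HSV)
m=((h[...,0]<7)|(h[...,0]>173))&(h[...,1]>130)&(a[...,0]>60);m[:160]=0;m[230:]=0;m[:,:190]=0;m[:,320:]=0
hull=cv2.approxPolyDP(cv2.convexHull(np.argwhere(m)[:,::-1].astype(np.int32)),1.2,True)[:,0];print("hull",hull.tolist())
o=np.array([506,-269.]);x=np.array([.152,-.988]);y=np.array([.988,.152]);S=cam("scene")
for z in(45,71):
  for s in(0,-120):print(z,s,[proj(S,np.r_[o+x*s+y*k,z])[0] for k in(31,-31)])
E
```

```text
clock: 31.02
ee_pos: [492.1, -175.8, 26.0]
tool_rot: [2.048, 2.383, -0.0]
wrist_force: [0.1, 0.2, -0.3]
width: 0.998
gripper_force: 0.0
wrist [316.3 339.3] [ 258  318  118   44 5094]
scene [250.4 186.1] [246 182  10   9  52]
label [ 489.2 -162.9   70.4] bed s,lat -107.38132423891531 -0.5128172623546541 reproj [[0.2 2.2]]
hull [[262, 189], [250, 204], [208, 188], [206, 181], [217, 168], [220, 167], [260, 179], [262, 181]]
45 0 [array([206. , 190.4]), array([219.3, 174.6])]
45 -120 [array([249.9, 204.1]), array([262.4, 187.6])]
71 0 [array([204.3, 182.2]), array([217.8, 166.5])]
71 -120 [array([248.7, 195.9]), array([261.4, 179.4])]
```

The mould lies flat and released. As a check that it is fully home, I will nudge its tail with shut fingers.

```bash
python3 -m creep '[[0,0,-0.01,0],[0,0,-0.025,0],[0,0,-0.035,0],[0.03,0,-0.01,0],[0.035,0,0,0]]'; python3 -m creep '[[0,0,0,0],[0,0,0,0],[0,0,0,0],[0,0,0,0]]' 0.0;  python3 -m creep '[[0,0,0.02,0],[0,0,0.022,0],[0,0,0.01,0],[0,0,0,0]]'
```

```text
clock: 31.8
ee_pos: [482.9, -111.0, 107.7]
tool_rot: [2.047, 2.38, 0.002]
wrist_force: [-0.6, 0.6, -0.1]
width: 0.995
gripper_force: 0.0
clock: 32.3
ee_pos: [482.3, -111.9, 106.0]
tool_rot: [-2.048, -2.382, 0.0]
wrist_force: [0.8, 0.7, -0.3]
width: 0.138
gripper_force: 0.0
clock: 32.8
ee_pos: [482.0, -111.2, 53.7]
tool_rot: [-2.046, -2.382, 0.001]
wrist_force: [0.2, 0.8, -0.7]
width: 0.001
gripper_force: 0.0
```

```bash
python3 -m creep '[[-0.004,0,0,0],[-0.005,0,0,0],[-0.005,0,0,0],[0,0,0,0]]'|grep -E 'ee_pos|wrist'; python3 -m creep '[[-0.002,0,0,0],[-0.002,0,0,0],[0,0,0,0]]'|grep -E 'ee_pos|wrist';python3 -m creep '[[-0.002,0,0,0],[-0.002,0,0,0],[0,0,0,0]]'|grep -E 'ee_pos|wrist'
```

```text
ee_pos: [484.5, -125.8, 54.2]
wrist_force: [-0.2, -1.4, 0.1]
ee_pos: [485.0, -129.1, 54.1]
wrist_force: [0.3, -0.2, 0.1]
ee_pos: [485.6, -133.2, 54.1]
wrist_force: [-0.9, -0.2, 0.1]
```

```bash
python3 -m creep '[[-0.002,0,0,0],[-0.001,0,0,0],[0,0,0,0]]'|grep -E 'ee_pos|wrist'; python3 -m creep '[[-0.0015,0,0,0],[0,0,0,0]]'|grep -E 'ee_pos|wrist';python3 -m creep '[[-0.0015,0,0,0],[0,0,0,0]]'|grep -E 'ee_pos|wrist';python3 -m creep '[[-0.001,0,0,0],[0,0,0,0]]'|grep -E 'ee_pos|wrist'
```

```text
ee_pos: [486.1, -136.0, 54.1]
wrist_force: [0.5, 0.1, 0.7]
ee_pos: [486.1, -136.2, 54.1]
wrist_force: [-1.7, 5.3, 1.2]
ee_pos: [486.0, -136.2, 54.1]
wrist_force: [-1.6, 9.8, 2.4]
ee_pos: [486.1, -136.3, 54.1]
wrist_force: [-3.4, 12.0, 3.4]
```

```bash
python3 -m creep '[[-0.002,0,0,0],[0,0,0,0]]'|grep -E 'ee_pos|wrist';python3 -m creep '[[0.005,0,0,0],[0.015,0,0,0],[0.02,0,-0.02,0],[0.02,0,-0.05,0],[0.02,0,-0.05,0]]'; python3 -m creep '[[0.04,0,-0.04,0],[0.04,0,0,0],[0,0,0,0],[0,0,0,0]]'; python3 - <<'E'
from h import *
np.set_printoptions(precision=1,suppress=True)
o=np.array([506,-269.]);x=np.array([.152,-.988]);y=np.array([.988,.152])
s=r.state()
for n,box in(("wrist",None),("scene",(190,160,320,230)),("top",None)):
    s=r.state();a=r.grab_frame(n);cv2.imwrite(f"pics/f_{n}.png",a[:,:,::-1]);c=cam(n,s);h=cv2.cvtColor(a,cv2.COLOR_RGB2HSV)
    m=(((h[...,0]<7)|(h[...,0]>173))&(h[...,1]>110)&(a[...,0]>60)).astype(np.uint8)
    e=proj(c,[np.r_[o+x*q+y*k,71] for q in(0,-120) for k in(31,-31)]);print(n,"expected",e.tolist())
    z=np.zeros_like(m);u0,v0=(e.min(0)-15).astype(int).clip(0);u1,v1=(e.max(0)+15).astype(int);z[v0:v1,u0:u1]=m[v0:v1,u0:u1]
    if z.any():
        p=np.argwhere(blob(z)[0])[:,::-1].astype(np.int32);H=cv2.approxPolyDP(cv2.convexHull(p),2,True)[:,0];q=plane(c,H,71)[:,:2]-o
        print(np.c_[H,q@x,q@y])
E
```

```text
ee_pos: [486.0, -136.3, 54.1]
wrist_force: [-5.4, 16.1, 5.9]
clock: 36.05
ee_pos: [474.5, -61.8, 175.3]
tool_rot: [-2.047, -2.383, 0.001]
wrist_force: [1.7, -0.6, 0.3]
width: 0.001
gripper_force: 0.0
clock: 36.55
ee_pos: [462.7, 15.8, 213.9]
tool_rot: [2.047, 2.383, -0.001]
wrist_force: [-0.2, 0.3, -0.1]
width: -0.002
gripper_force: 0.0
wrist expected [[351.580589532102, 532.6853154560699], [284.46854682273175, 532.7221471866588], [355.598087554636, 427.55581931493737], [280.20884179499853, 427.62068911222843]]
[[ 325.   427.  -120.6    5.8]
 [ 310.   428.  -119.6   -6.5]
 [ 310.   412.  -135.4   -6.4]
 [ 323.   412.  -135.4    4.1]]
scene expected [[204.28790951792945, 182.22736617363978], [217.84642103940172, 166.49768611278012], [248.73889627731575, 195.93574005580734], [261.43747826264314, 179.41730011762562]]
[[ 262.   188.  -135.3   -4.9]
 [ 254.   200.  -137.6   38.1]
 [ 247.   203.  -127.6   53.1]
 [ 206.   187.   -12.7   43.7]
 [ 205.   182.    -1.1   29.6]
 [ 220.   167.    -5.8  -31.4]
 [ 260.   179.  -116.1  -30.9]]
top expected [[447.47306158326523, 267.04113775731867], [453.04792193602674, 294.8603685540187], [393.8486629689443, 275.24296863772327], [398.99920568150355, 303.2740841377748]]
[[ 452.   293.    -1.5  -26.6]
 [ 406.   303.  -104.8  -32.7]
 [ 395.   289.  -122.9    0.9]
 [ 392.   278.  -125.    25.6]
 [ 395.   275.  -117.3   31.1]
 [ 446.   268.    -3.6   29.4]]
```

```bash
python3 -c "
from workcell import r
print(r.sign_off())"
```

```text
the job is handed in; nothing more can be done
None
```

The clamping plate is flat and released on the cork mat, and the red mould lies flat and cavity up on the bed, its sprue end stopped against the face plate (a 16 N nudge on the tail did not move it); the job was handed in at about 37 s, no verdict came back, and nothing else on the bench was touched.

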